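Fit the keyed pulley on the drive shaft

ROBOT

A 6-joint arm with a two-finger parallel gripper is mounted at the origin on the work surface. World frame = base frame: x ahead of the robot, y to its left, z up, the work surface at z = 0. Lengths are in m, angles in rad, forces in N, time in s.
With the tool pointing down it reaches from about 0.275 to 0.975 m from the base axis. Payload 8.4 kg.
Tool frame: the origin (TCP) lies at the very end of the fingers, on their centre line; the grasp point (between the pads) lies 19 mm behind it; z points along the fingers, x is the direction in which the jaws open and shut, and the axes are right-handed (so a half turn about z gives the same grasp; the last joint's range is limited). The gripper opens to 92 mm and grips with 3 to 60 N. Pads are 20 mm wide; open, the fingers measure 128 mm over their backs; the gripper's body (75 mm by 189 mm) begins 69 mm behind the grasp point.
Start: joints at [-1.292, 0.353, 1.633, -0, 1.155, -0.002], TCP at [0.173, -0.601, 0.215] pointing down, gripper open.
Joint ranges: [-2.63, 2.63], [-0.92, 2.1], [0.06, 2.66], [-1.3, 4.44], [0, 2.69], [-3.02, 3.02]. Speed limits (rad/s): [2.22, 2.22, 2.79, 3.14, 3.14, 3.14].

INTERFACE

Orientations are given as a unit quaternion [x, y, z, w].
In Python, from station import manip gives the robot as it stands. The module is installed in compiled form; this text tells all that it offers.
- The arm moves only by the tool jog_arm, never from a script. Its argument "increments" is a list of rows, each a list of 5 numbers: the closure, from 0 (fully open) to 1 (shut), then the shift along the tool's x, y, z in cm, then the turn about the tool's z in degrees. A call has 1 to 12 rows; each row is the pose to reach, as a shift and turn from the pose measured when the call began, along the tool's axes at that moment; what a row does not reach only later rows make up. A row lasts 1/8 s, in which the tool goes at most 62.5 mm and 10.7 degrees, less where a joint would pass 70% of its speed; a pose out of reach is approached as far as the arm can. A call with a gripper value outside its range is refused whole. The fingers move at their own pace and stop on an object; "grip_force" is the grip in N (left out, the last holds). Time passes only in rows, so rows that repeat a pose let the fingers close. It gives the time, the measured TCP pose, the force and the opening at its end, in the units of the state.
- manip.get_state(): the state, without advancing time (a new reading comes with each control period).
- manip.camera(name): name is "scene" or "top" or "wrist"; returns a dict with "frame" (400x640x3 uint8, blue, green, red), "fx", "fy", "cx", "cy" (pixels), "k1" (the pictures are not rectified: a ray, as slopes to the right and down, at radius r is drawn at 1 + k1 r^2 times it, then the intrinsics apply), "rvec" (rotation vector, rad) and "tvec" (3), from world to camera coordinates, as OpenCV has them. Camera axes: x right, y down, z forward; pixel columns grow to the right and rows downward; lengths in m; the calibration is good to about 2 mm. A picture is of the moment at which its call begins. There is no depth.
- manip.close_job(): hands the job in, once; it reports no verdict.
The state is a dict: "clock": time; "joints": joint angles; "joint_vel": joint speeds; "effort": joint torques, N m; "tcp_pos": TCP position; "tool_rot": TCP orientation; "contact_force": force on the tool from outside, world axes, zero at the start; "torque": the same for the moment, N m; "width": finger opening in m.
Only numpy, scipy, OpenCV 4.12 (cv2) and the standard library are available. Lean on these libraries where they do the work, as an engineer would, in place of code of your own. Each camera call takes 0.05 s, during which the arm holds its last target. There are 200 camera calls.

TASK

The drive unit on the bench is missing a pulley on its upright bare shaft. Pick up the loose pulley whose bore has two keyways, leaving the one with the plain round bore where it is, lower it onto the shaft in the gripper rather than dropping it, and turn it so that its keyways pass over the two keys and it goes down fully home on the collar. Then let go of it.

Things in the scene. Friction and masses are not known exactly. Their poses are not given: they have to be found in the camera images.
- keyed_pulley (a point): The pulley to fit: upright aluminium toothed cylinder, 56 mm diameter, 50 mm tall, 0.25 kg, loose on the bench; grip it at any yaw. Its 26 mm through bore has two opposite keyways 15 mm wide, 42 mm across both: seen from above, a broad slot with a round middle. Point: its centre, 25 mm above its underside; z up, x along the keyways. It fits either way round (half a turn).
- plain_pulley (a point): The other loose pulley, to be left alone: same outside (56 mm diameter, 50 mm tall), but its 26 mm bore is plain and round. Point: its centre, 25 mm above its underside; z up.
- shaft_seat (a point): Where the pulley's underside rests: on the axis of the upright bare steel shaft, at the top of its dark collar (60 mm diameter), 30 mm above the bench. z up, x along the shaft's two opposite keys: 7 mm thick, 34 mm across both, from the seat to 29 mm above it. A home pulley has 4 mm of play sideways, 14 degrees in turning.
- shaft_tip (a point): Tip of the same shaft, 62 mm above the seat, axes as the seat's. The shaft is 15 mm in diameter to 40 mm above the seat, then tapers to 4 mm at the tip. It is fixed on a grey bed plate 150 x 250 x 12 mm; a black idler wheel, 60 mm in diameter, its top 68 mm above the bench, is fixed on the plate 125 mm from the shaft along +y.
Not all that is in view belongs to the job. What is shaped like the part that bears keyed_pulley but pink is not meant.

How it is judged:
On the way:
1. the keyed pulley, held in the fingers, is around the shaft with its underside less than 35 mm above the collar (lowered, not dropped) (horizontal distance between keyed_pulley and shaft_seat below 0.012 m and z of keyed_pulley in the frame of shaft_seat below 0.06 m and contact force between the fingers and keyed above 0.5 N), for 0.1 s.
At the end, for the whole second after the job is handed in: The keyed pulley is home on the shaft: centre within 12 mm of the shaft's axis, underside within 6 mm of the collar, upright within 10 degrees, keyways along the keys within 23 degrees, at rest and released (horizontal distance between keyed_pulley and shaft_seat below 0.012 m and z of keyed_pulley in the frame of shaft_seat below 0.031 m and angle between keyed_pulley's own z axis and vertical below 0.17 rad and angle between the x axis of keyed_pulley and the x axis of shaft_seat, either way round below 0.4 rad and linear speed of keyed below 0.02 m/s); the robot touches nothing.
It fails at once if the plain pulley is pushed or carried more than 40 mm from its place (distance of plain_pulley from where it was at the start of the episode above 0.04 m).
It also fails if it takes over 48 s, if anything falls off the work surface, if the arm or the gripper's body presses on something with over 40 N, if the wrist force passes 120 N, or if a joint passes its speed limit or range.

## Working session

There is one attempt and no reset: what is moved stays moved. The work goes in short steps, Python scripts to look and compute and a tool call to move; the robot and the scene stay as the last step left them, time stands still between calls to the robot, and variables do not carry over. Pictures are saved under pics/ and viewed, about 8 in all and at most 12, crops included, and the job is handed in when it is done.

Besides the shell and the picture viewer there is one more tool, called as name(argument=value, ...), one argument or row to a line, values as JSON. jog_arm: Moves the arm, as the interface text tells. Its arguments: {"type":"object","properties":{"increments":{"type":"array","items":{"type":"array","items":{"type":"number"}}},"grip_force":{"type":"number"}},"required":["increments"]}

```bash
mkdir -p pics; cat > h.py <<'E'
import numpy as np, cv2
from scipy.spatial.transform import Rotation as R
from station import manip
def cam(n):
    c=manip.camera(n); return c
def ray(c,u,v):
    x,y=(u-c["cx"])/c["fx"],(v-c["cy"])/c["fy"]
    D=np.array([c["k1"],0,0,0.]);K=np.array([[c["fx"],0,c["cx"]],[0,c["fy"],c["cy"]],[0,0,1.]])
    p=cv2.undistortPoints(np.array([[[u,v]]],float),K,D).ravel()
    Rm=cv2.Rodrigues(np.array(c["rvec"],float))[0];t=np.array(c["tvec"],float).ravel()
    return -Rm.T@t, Rm.T@np.array([p[0],p[1],1])
def at(c,u,v,z):
    o,d=ray(c,u,v); return o+d*(z-o[2])/d[2]
def proj(c,P):
    D=np.array([c["k1"],0,0,0.]);K=np.array([[c["fx"],0,c["cx"]],[0,c["fy"],c["cy"]],[0,0,1.]])
    return cv2.projectPoints(np.array(P,float).reshape(-1,1,3),np.array(c["rvec"],float),np.array(c["tvec"],float),K,D)[0].reshape(-1,2)
def totool(P):
    s=manip.get_state(); r=R.from_quat(s["tool_rot"]); return r.inv().apply(np.array(P)-s["tcp_pos"])*100
E
python3 - <<'E'
from h import *
import pickle
for n in("top","scene"):
    c=cam(n); cv2.imwrite(f"pics/{n}1.png",c["frame"]); pickle.dump(c,open(n+"1.pkl","wb"))
    print(n,c["fx"],c["k1"],ray(c,320,200))
s=manip.get_state(); print(s)
E
```

```text
top 468.07968567157263 -0.10921660076722145 (array([ 0.38281787, -0.01929562,  0.87906663]), array([ 0.13297511, -0.0058026 , -0.99110456]))
scene 514.8388397075547 -0.09224132755934819 (array([ 1.12045192, -0.38115697,  0.8216096 ]), array([-0.61764102,  0.34449094, -0.70701726]))
{'clock': 0.1, 'joints': array([-1.29236576e+00,  3.53538147e-01,  1.63405858e+00,  1.33912613e-05,
        1.15520735e+00, -2.37720732e-03]), 'joint_vel': array([ 0.00116562, -0.00258272, -0.00083018, -0.00199792,  0.00126051,
       -0.00092011]), 'effort': array([-2.03179734e-03, -5.94905019e+01, -3.34932697e+01,  6.97462284e-02,
        1.85234664e-02, -2.32122613e-05]), 'tcp_pos': array([ 0.17310251, -0.60008507,  0.21396472]), 'tool_rot': array([ 7.99101435e-01, -6.01195916e-01, -4.79466629e-04, -3.70185390e-04]), 'contact_force': array([-0.96763991,  0.43019594,  0.26634538]), 'torque': array([-0.00988666, -0.00667117, -0.00621069]), 'width': 0.09196506401120147}
```

View pics/top1.png

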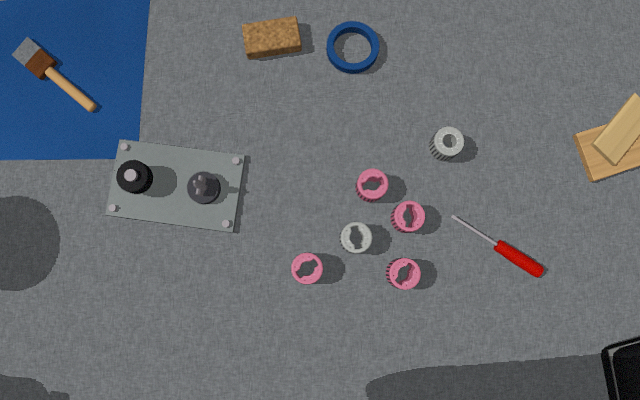

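View pics/scene1.png

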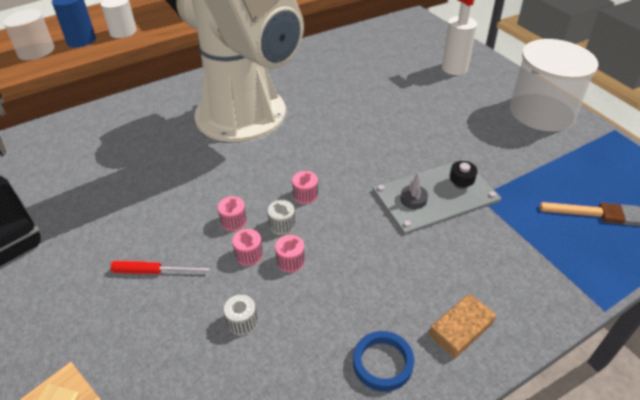

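The top view shows the keyed pulley at (356,238) with pink lookalikes around it. The plain pulley is at (448,143), the shaft at about (204,187) and the idler at (134,176). Next I measure these and look closer.

```bash
python3 - <<'E'
from h import *
import pickle
c=pickle.load(open("top1.pkl","rb")); f=c["frame"]
for n,(u,v) in dict(keyed=(357,236),plain=(449,141),p1=(373,184),p2=(409,216),p3=(308,268),p4=(405,273)).items(): print(n,at(c,u,v,.05).round(3))
for n,(u,v) in dict(idler=(133,176)).items(): print(n,at(c,u,v,.068).round(3))
print("bolts",[at(c,u,v,.015).round(3) for u,v in((124,146),(237,160),(226,223),(113,208))])
a=cv2.resize(f[160:300,275:435],None,fx=5,fy=5,interpolation=2)[:600]
b=cv2.resize(f[135:235,100:250],None,fx=5.3,fy=5.3,interpolation=2)
cv2.imwrite("pics/a.png",cv2.resize(f[165:295,280:440],None,fx=4.5,fy=4.5,interpolation=2)); cv2.imwrite("pics/b.png",b)
E
```

```text
keyed [ 0.43 -0.09  0.05]
plain [ 0.604 -0.261  0.05 ]
p1 [ 0.523 -0.119  0.05 ]
p2 [ 0.465 -0.183  0.05 ]
p3 [ 0.373 -0.003  0.05 ]
p4 [ 0.364 -0.174  0.05 ]
idler [0.534 0.311 0.068]
bolts [array([0.603, 0.354, 0.015]), array([0.575, 0.133, 0.015]), array([0.455, 0.15 , 0.015]), array([0.483, 0.368, 0.015])]
```

View pics/a.png

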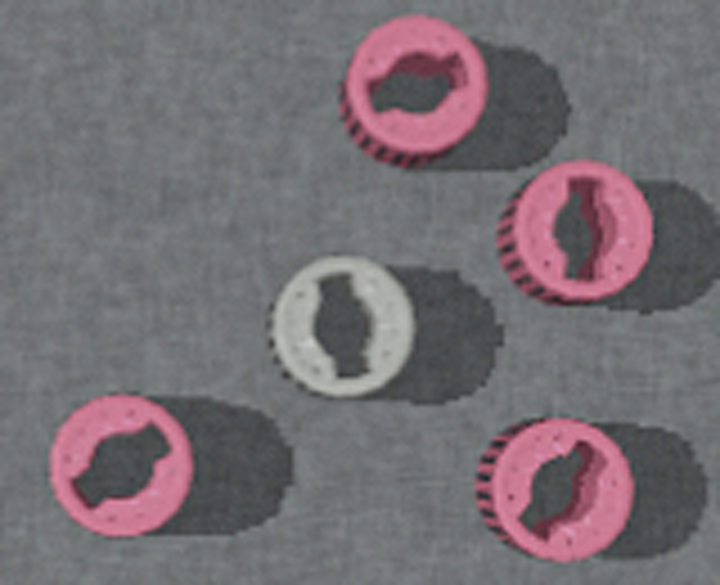

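View pics/b.png

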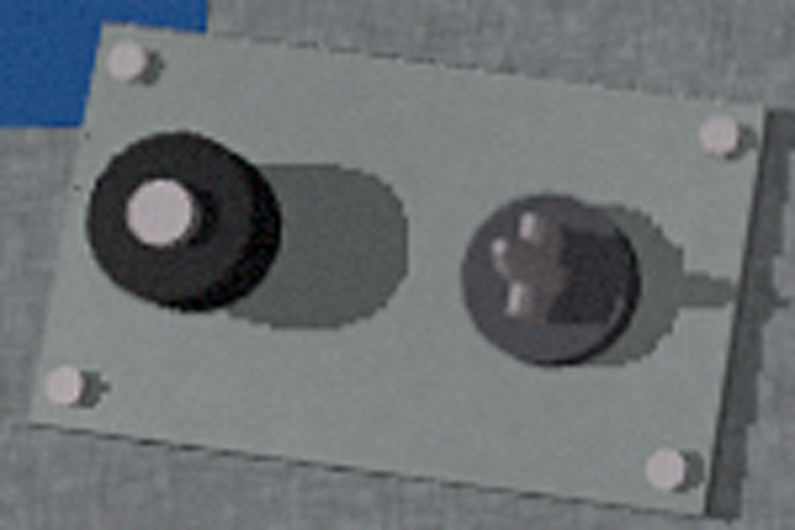

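The crops show the keyed slot running from (334,278) to (352,375) in crop a. In crop b the shaft tip is at (500,247), the key tops at (533,222) and (520,302), and the collar centre at (550,280).

```bash
python3 - <<'E'
from h import *
import pickle
c=pickle.load(open("top1.pkl","rb"))
A=lambda x,y,z:at(c,280+x/4.5,165+y/4.5,z)
B=lambda x,y,z:at(c,100+x/5.3,135+y/5.3,z)
ang=lambda a,b:np.degrees(np.arctan2(*(b-a)[1::-1]))
k=A(343,326,.05);print("keyed",k,ang(A(352,375,.05),A(334,278,.05)))
print("tip",B(500,247,.092),"collar",B(550,280,.03),"keys",ang(B(520,302,.059),B(533,222,.059)),(B(520,302,.059)+B(533,222,.059))/2)
print("plate",ang(B(665,470,.014),B(718,135,.014)),ang(B(66,385,.014),B(128,62,.014)))
s=manip.get_state();r=R.from_quat(s["tool_rot"]);print(r.as_matrix().round(3),ang(np.zeros(3),r.as_matrix()[:,0]))
for n,p in dict(p1=(415,85),p2=(584,230),p3=(121,465),p4=(563,490)).items():
    q=A(*p,.05);d=np.linalg.norm((q-k)[:2]);print(n,d,ang(k,q))
print(totool(k))
E
```

```text
keyed [ 0.42724494 -0.0883594   0.05      ] 10.084022732351784
tip [0.51994794 0.19195163 0.092     ] collar [0.51907106 0.19045885 0.03      ] keys -7.139008856196056 [0.52059158 0.19154396 0.059     ]
plate -7.432761806554684 -7.561653875663335
[[ 0.277 -0.961 -0.   ]
 [-0.961 -0.277  0.001]
 [-0.001 -0.    -1.   ]] -73.91120913768555
p1 0.10068817241109165 -17.166669543243447
p2 0.10355621851482974 -68.4701486169337
p3 0.10269703508996951 121.95000824065589
p4 0.1073360009023938 -126.83066907640402
[-42.10545353 -38.59988822  16.44807423]
```

jog_arm(
  increments=[
    [0,-4.2,-3.9,0.6,-9.2],
    [0,-8.4,-7.7,1.2,-18.4],
    [0,-12.6,-11.6,1.8,-27.6],
    [0,-16.8,-15.4,2.4,-36.8],
    [0,-21,-19.3,3,-46],
    [0,-25.3,-23.2,3.6,-55.2],
    [0,-29.5,-27,4.2,-64.4],
    [0,-33.7,-30.9,4.6,-73.6],
    [0,-37.9,-34.7,5,-82.8],
    [0,-42.1,-38.6,5,-92],
    [0,-42.1,-38.6,5,-92],
    [0,-42.1,-38.6,5,-92],
  ],
  grip_force=25,
)

```text
clock: 1.6
tcp_pos: [0.4268, -0.0886, 0.1642]
tool_rot: [0.988, 0.157, -0.001, -0.001]
contact_force: [-0.8, -0.6, 0.2]
width: 0.0916
```

```bash
python3 - <<'E'
from h import *
import pickle
c=cam("wrist"); cv2.imwrite("pics/w1.png",c["frame"]); pickle.dump(c,open("w1.pkl","wb"))
s=manip.get_state();print(s["tcp_pos"],R.from_quat(s["tool_rot"]).as_matrix()[:,0]); print(proj(c,[[.427,-.088,.05]]),totool([.427,-.088,.014]))
E
```

```text
[ 0.42666954 -0.08918885  0.164273  ] [ 9.51011862e-01  3.09153536e-01 -7.28235053e-04]
[[322.45812399 193.2968688 ]] [ 0.07912441 -0.08363891 15.02736539]
```

View pics/w1.png

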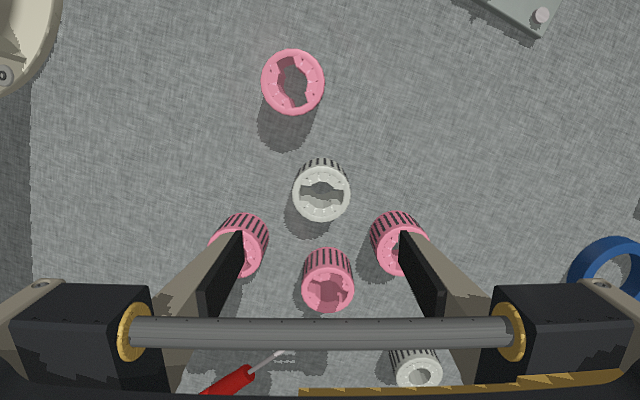

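The wrist view has the white keyed pulley's top at about (321,194), against a prediction of (322,193). The jaws line up clear of the pink parts, so I descend and grip.

jog_arm(
  increments=[
    [0,0.05,-0.05,3,0],
    [0,0.05,-0.05,6.5,0],
    [0,0.05,-0.05,10,0],
    [0,0.05,-0.05,13,0],
    [0,0.05,-0.05,15,0],
    [0,0.05,-0.05,15,0],
    [1,0.05,-0.05,15,0],
    [1,0.05,-0.05,15,0],
    [1,0.05,-0.05,15,0],
    [1,0.05,-0.05,15,0],
    [1,0.05,-0.05,15,0],
    [1,0.05,-0.05,15,0],
  ],
  grip_force=25,
)

```text
clock: 3.15
tcp_pos: [0.4271, -0.0884, 0.0147]
tool_rot: [0.988, 0.157, -0.0, -0.0]
contact_force: [-0.9, -0.9, 7.1]
width: 0.0556
```

jog_arm(
  increments=[
    [1,0,0,0,0],
    [1,0,0,0,0],
    [1,0,0,-3,0],
    [1,0,0,-7,0],
    [1,0,0,-11,0],
    [1,0,0,-14,0],
    [1,0,0,-15,0],
    [1,0,0,-15,0],
  ],
)

```text
clock: 4.15
tcp_pos: [0.4271, -0.0885, 0.1644]
tool_rot: [0.988, 0.157, -0.0, -0.0]
contact_force: [-0.1, -1.0, -2.4]
width: 0.0554
```

```bash
python3 - <<'E'
from h import *
import pickle
c=cam("wrist"); cv2.imwrite("pics/w2.png",cv2.resize(c["frame"][120:380,200:440],None,fx=2.3,fy=2.3,interpolation=2)); pickle.dump(c,open("w2.pkl","wb"))
s=manip.get_state();print(s["tcp_pos"],s["width"],s["contact_force"],R.from_quat(s["tool_rot"]).as_matrix()[:,0]); print(totool([.520,.1915,.13]))
E
```

```text
[ 0.42662796 -0.08843186  0.16378566] 0.055264656753360474 [ 0.08291905  0.09616913 -1.77963336] [ 0.95093979  0.30937365 -0.0012087 ]
[ 17.5435568  -23.72617233   3.39247769]
```

View pics/w2.png

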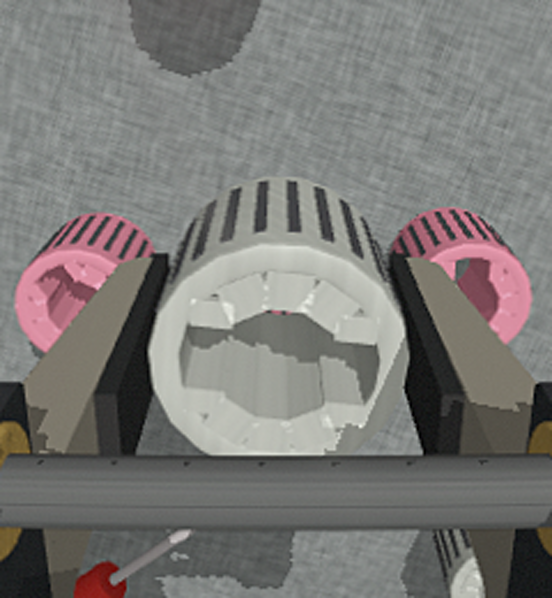

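The pulley is held upright and squarely. The slot ends are at about (190,345) and (374,360) in the crop, so I work out its yaw.

```bash
python3 - <<'E'
from h import *
import pickle
c=pickle.load(open("w2.pkl","rb"))
ang=lambda a,b:np.degrees(np.arctan2(*(b-a)[1::-1]))
W=lambda x,y:at(c,200+x/2.3,120+y/2.3,.199)
a,b=W(190,345),W(374,360);print(a,b,(a+b)/2,ang(a,b),ang(W(190,302),W(378,318)))
E
```

```text
[ 0.40751489 -0.09134853  0.199     ] [ 0.44561226 -0.08273049  0.199     ] [ 0.42656357 -0.08703951  0.199     ] 12.746399147973824 12.631632734533952
```

jog_arm(
  increments=[
    [1,2.5,-3.4,0.3,3],
    [1,5.5,-7.4,0.6,6],
    [1,8.5,-11.5,0.9,9],
    [1,11.5,-15.6,1.2,12],
    [1,14.5,-19.6,1.4,15],
    [1,16.5,-22.3,1.4,18],
    [1,17.5,-23.7,1.4,19],
    [1,17.5,-23.7,1.4,19],
    [1,17.5,-23.7,1.4,19],
  ],
)

```text
clock: 5.32
tcp_pos: [0.5187, 0.1902, 0.1487]
tool_rot: [1.0, -0.008, -0.002, 0.0]
contact_force: [0.2, -0.4, -3.0]
width: 0.0552
```

```bash
python3 - <<'E'
from h import *
import pickle
c=cam("wrist"); cv2.imwrite("pics/w3.png",cv2.resize(c["frame"][120:380,200:440],None,fx=2.3,fy=2.3,interpolation=2)); pickle.dump(c,open("w3.pkl","wb"))
s=manip.get_state();print(s["tcp_pos"],s["width"],R.from_quat(s["tool_rot"]).as_matrix()[:,0]); print(totool([.520,.1918,.045]))
print((proj(c,[[.520,.1918,.092],[.520,.1918,.03]])-[200,120])*2.3)
E
```

```text
[0.51892837 0.19009887 0.14904002] 0.05564261603326901 [ 0.99984599 -0.01723984 -0.0032834 ]
[ 0.13837475 -0.17027021 10.40363083]
[[285.59104624 210.90663812]
 [284.7265397  162.06415271]]
```

View pics/w3.png

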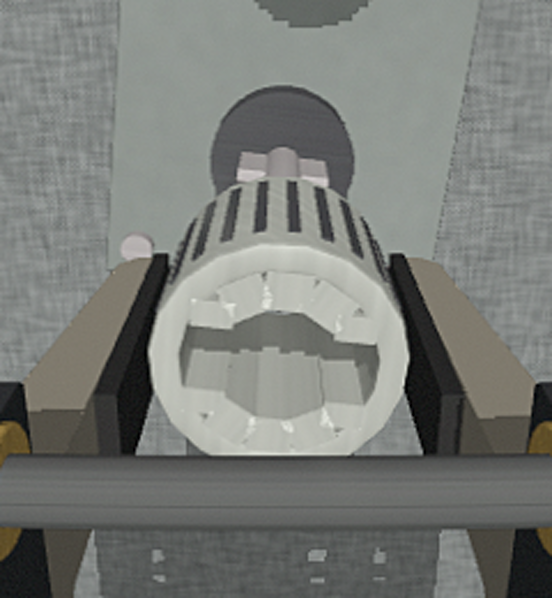

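The keys, at about (252,165) and (315,168), run parallel to the held slot to within a degree or two, and the collar is where predicted. I lower the pulley in two stages.

jog_arm(
  increments=[
    [1,0.14,-0.17,0,0],
    [1,0.14,-0.17,1,0],
    [1,0.14,-0.17,2.5,0],
    [1,0.14,-0.17,4,0],
    [1,0.14,-0.17,5.5,0],
    [1,0.14,-0.17,6.5,0],
    [1,0.14,-0.17,7.2,0],
    [1,0.14,-0.17,7.2,0],
  ],
)

```text
clock: 6.38
tcp_pos: [0.5199, 0.1917, 0.0766]
tool_rot: [1.0, -0.009, -0.002, 0.0]
contact_force: [-0.3, -0.3, -2.7]
width: 0.0554
```

jog_arm(
  increments=[
    [1,0,0,0.4,0],
    [1,0,0,0.8,0],
    [1,0,0,1.2,0],
    [1,0,0,1.2,0],
  ],
)

```text
clock: 6.88
tcp_pos: [0.5196, 0.1916, 0.0643]
tool_rot: [1.0, -0.009, -0.002, 0.0]
contact_force: [0.2, -0.1, -2.9]
width: 0.0556
```

The underside is now about 9 mm below the key tops with no contact force, so the keyways are over the keys. I go on down to the collar.

jog_arm(
  increments=[
    [1,0,0,0.5,0],
    [1,0,0,1,0],
    [1,0,0,1.5,0],
    [1,0,0,1.8,0],
    [1,0,0,1.9,0],
    [1,0,0,1.9,0],
  ],
)

```text
clock: 7.62
tcp_pos: [0.5195, 0.1917, 0.0452]
tool_rot: [1.0, -0.009, -0.002, 0.0]
contact_force: [0.3, 0.2, -2.0]
width: 0.0557
```

jog_arm(
  increments=[
    [1,0,0,0.05,0],
    [0,0,0,0.05,0],
    [0,0,0,0.05,0],
    [0,0,0,0,0],
    [0,0,0,0,0],
    [0,0,0,-1,0],
    [0,0,0,-4,0],
    [0,0,0,-8,0],
    [0,0,0,-12,0],
    [0,0,0,-15,0],
    [0,0,0,-15,0],
    [0,0,0,-15,0],
  ],
)

```text
clock: 9.12
tcp_pos: [0.5197, 0.1915, 0.1948]
tool_rot: [1.0, -0.009, -0.003, 0.0]
contact_force: [0.2, 0.8, -0.4]
width: 0.0917
```

```bash
python3 - <<'E'
from h import *
c=cam("wrist"); a=c["frame"][60:300,180:460]; d=cam("scene")["frame"][130:250,340:540]
cv2.imwrite("pics/end.png",np.vstack([cv2.resize(a,(400,343)),cv2.resize(d,(400,240))]))
s=manip.get_state();print(s["tcp_pos"],s["width"],s["contact_force"])
print((proj(c,[[.520,.1917,z] for z in(.08,.092)])-[180,60])*400/280)
E
```

```text
[0.5193991  0.19137364 0.19400368] 0.09192595609512037 [-0.7928003   0.67494215  0.10965979]
[[204.13199537 189.90328043]
 [204.14462937 195.00559797]]
```

View pics/end.png

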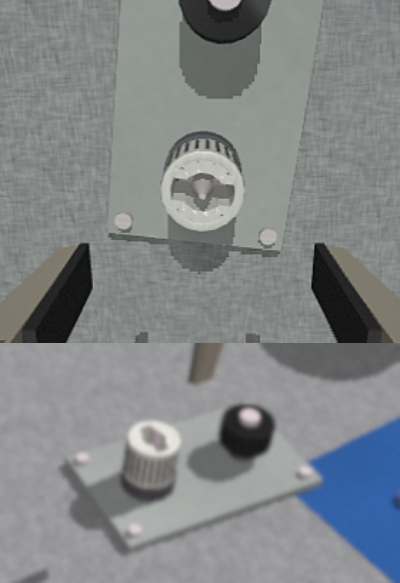

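The pulley sits upright on the collar with its top centre at about (202,190), against a prediction of (204,190) for a home pulley. The shaft tip shows in the bore and the gripper is clear.

```bash
python3 -c "
from station import manip
print(manip.close_job())"
```

```text
the job is handed in; nothing more can be done
None
```

The keyed pulley is on the shaft, down on the collar and released. The job was handed in at about 9 s of the 48 s allowed.

- **What I did:** I gripped the white two-keyway pulley from among the pink lookalikes. I turned it about 19° to line up with the keys and lowered it in the fingers until its underside was within about 1 mm of the collar. Then I opened the gripper and raised the tool 15 cm.
- **Last checks:** The closing wrist and scene pictures show the pulley upright on the collar, with its top centre within about 2 pixels of where a home pulley should appear. The gripper was fully open and the force reading was about 1 N, which is the same as at rest. I never moved near the plain pulley.
- **Disagreement:** The two readings of the pulley's yaw differed slightly, 10° from the top camera and 12.7° from the wrist camera. I used 12°, which is well inside the turning play. No check failed.

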